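Open the code-locked specimen box

TASK

The grey specimen box is locked. Roll its three numbered wheels, pressing each only lightly, until 4-7-2 (from left to right) stands on top at the red arrows, then slide the red bolt knob fully to the right and lift the blue lid until it stands well open, clearly past halfway to upright, and stays up by itself. Leave the bottles, cup, timer and marker round the box alone.

Things in the scene. Friction and masses are not known exactly. Their poses are not given: they have to be found in the camera images.
- lockbox: grey steel box fixed to the bench, 210 (x) x 250 (y) x 100 mm; origin centre of underside, x away from the robot (front face x = -105), y left, z up. Front part, x -105 to -24: lock compartment, flat cover plate at z = 100, on it from left to right three black wheels with white numerals, then the red bolt knob, all on the line x = -68. Behind it the well under the blue lid
- wheel1 (a joint): left wheel, rad. Radius 21, 14 mm wide, axle along the box's y at x -68, y +72, z 93; stands 14 mm out of the cover. Turns endlessly; numeral n is on top when the value is 0.628 n (+- whole turns of 6.283). Value and numerals count up as the top rolls away from the robot (box +x). Sprung clicks (3 N at the rim) pull it onto the nearest numeral when let go; midway it may stand still. Must show 4
- wheel2 (a joint): middle wheel, as wheel1, at box y = +34. Must show 7. All wheels: a shut fingertip laid on top with 8 to 15 N and moved along the box's x rolls the wheel like a plate on a roller: s mm turn it s/21 rad if nothing slips; slipping is possible, and several strokes may be needed
- wheel3 (a joint): right wheel, as wheel1, at box y = -4. Must show 2
- wheel1_top (a point): fixed point of the box at the top of the left wheel's rim, z = 114 (axes as the box)
- wheel2_top (a point): the same for the middle wheel, 38 mm farther right
- wheel3_top (a point): the same for the right wheel, 38 mm farther right again
- bolt (a joint): the bolt, m: 0 shut, 0.018 fully open; slides to the box's right (-y) with 2 N of friction (damped: push slowly) and stays where it is left. Its three fences pass gates in the wheels: unless all three show the code it stops after 2.5 mm. While it is open the wheels cannot turn; while it is shut it holds the lid down
- bolt_knob (a point): centre of the top of the red knob: upright, round, 15 mm in diameter, 24 mm tall; underside 5 mm and top 29 mm above the cover plate (box z = 129); at box x = -68, y = -70 when shut, y = -88 when open. Nothing else within 45 mm to its left and 30 mm to its right
- lid (a joint): the lid's hinge, rad: 0 shut, grows as the front edge lifts, stop at 1.8; a stiff hinge that holds the lid where it is let go. Opening needs about 4 to 5 N at the handle
- lid_handle (a point): middle of the bow handle: round steel bar 9 mm thick, 84 mm long, parallel to the box's y, its centre 28 mm above the lid's top face; lid shut: box x = -5, y = 0, z = 134. Pinched across (along the box's x) from above, it turns between the fingers as the lid swings, the tool staying upright
- lid_hinge (a point): middle of the lid's hinge axis, which is parallel to the box's y, at box x = +108, z = 100: the bar's centre is 113 mm in front of it and 34 mm above it when shut. A point on the lid rises and moves back along an arc about it
- specimen_cup: specimen cup with an orange-red screw lid, 62 x 62 x 73 mm, origin under its centre: a bystander
- amber_dropper: brown dropper bottle with a black cap, 31 x 31 x 88 mm, origin under its centre: a bystander
- blue_dropper: white dropper bottle with a blue cap, 35 x 35 x 96 mm, origin under its centre: a bystander
- lab_timer: white bench timer, 60 x 66 x 18 mm, origin under its centre: a bystander
- red_marker: white pen with a red cap lying flat, 16 x 130 x 17 mm, origin under its middle: a bystander

How it is judged:
By the outcome, as a careful person would: the job done as asked, in the order asked, and still so for the second after the job is handed in, with the robot touching nothing.
It also fails if it takes over 61 s, if anything falls off the work surface, if the arm or the gripper's body presses on something with over 40 N, if the wrist force passes 120 N, or if a joint passes its speed limit or range.

ROBOT

A 7-joint arm with a two-finger parallel gripper is mounted at the origin on a cart in front of the work surface, level with it; the furniture and walls round the work are solid. World frame = base frame: x ahead of the robot, y to its left, z up, the work surface at z = 0. Lengths are in m, angles in rad, forces in N, time in s.
With the tool pointing down it reaches from about 0.4 to 0.85 m from the base axis. Payload 6.9 kg.
Tool frame: the origin (TCP) lies at the very end of the fingers, on their centre line; the grasp point (between the pads) lies 19 mm behind it; z points along the fingers, y is the line along which they close (so a half turn about z gives the same grasp; the last joint's range is limited). The gripper opens to 85 mm and grips with 20 to 120 N. Pads are 22 mm wide; open, the fingers measure 114 mm over their backs; the gripper's body (76 mm by 85 mm) begins 54 mm behind the grasp point. The pads swing forward as they close: fully open they stand 13 mm farther back than shut.
Start: joints at [-1.171, 0.507, -0.238, 1.5, 0.126, 1.149, -0.155], TCP at [0.181, 0.598, 0.231] pointing down, gripper open.
Joint ranges: [-3.08, 3.08], [-0.24, 2.05], [-1.43, 1.35], [0, 2.5], [-1.52, 4.66], [0.17, 1.96], [-2.89, 2.89]. Speed limits (rad/s): [2.39, 2.39, 3.14, 3.14, 3.14, 3.14, 3.14].

INTERFACE

Orientations are given as a unit quaternion [x, y, z, w].
In Python, from plant import ctrl, optics gives the robot as it stands. The module is installed in compiled form; this text tells all that it offers.
- The arm moves only by the tool send_rows, never from a script. Its argument "targets" is a list of rows, each a list of 7 numbers: the shift along the tool's x, y, z in units of 50 mm (1.0 is 50 mm), then the turn, a rotation vector about the tool's x, y, z in units of 8 degrees (1.0 is 8 degrees), then the closure, from 0 (fully open) to 1 (shut). In form: [[tx, ty, tz, ax, ay, az, hand], ...]. A call has 1 to 8 rows; each row is the pose to reach, as a shift and turn from the pose commanded when the call began, along the tool's axes at that moment; what a row does not reach only later rows make up. A row lasts 1/10 s, in which the tool goes at most 50 mm and 8.59 degrees, less where a joint would pass 70% of its speed; a pose out of reach is approached as far as the arm can. A call with a gripper value outside its range is refused whole. The fingers move at their own pace and stop on an object; "force" is the grip in N (left out, the last holds). Time passes only in rows, so rows that repeat a pose let the fingers close. It gives the time, the measured TCP pose, the force, the opening and the grip force at its end, in the units of the state.
- ctrl.get_state(): the state, without advancing time (a new reading comes with each control period).
- optics.snapshot(name): name is "scene" or "top" or "wrist"; returns the picture (384x512x3 uint8, red, green, blue); there is no depth.
- optics.calibration(name): a dict with "mtx" (3x3 intrinsics, pixels), "R" (3x3) and "t" (3): a world point X has camera coordinates R X + t. Camera axes: x right, y down, z forward; pixel columns grow to the right and rows downward; lengths in m; the calibration is good to about 2 mm. A picture is of the moment at which its call begins: read the wrist's pose just before it. calibration takes no time and is no camera call; for the wrist camera it gives the pose at the moment of the call.
- ctrl.sign_off(): hands the job in; it is judged then, once.
The state is a dict: "time_s": time; "joint_pos": joint angles; "qd": joint speeds; "joint_torque": joint torques, N m; "eef_pos": TCP position; "tool_rot": TCP orientation; "contact_force": force on the tool from outside, world axes, zero at the start; "torque": the same for the moment, N m; "gripper_width": opening from 0.0 (shut) to 1.0 (fully open); "grip_force": force on a finger pad.
Only numpy, scipy, OpenCV 4.12 (cv2) and the standard library are available. Lean on these libraries where they do the work, as an engineer would, in place of code of your own. Each camera call takes 0.05 s, during which the arm holds its last target. There are 200 camera calls.

## Working session

There is one attempt and no reset: what is moved stays moved. The work goes in short steps, Python scripts to look and compute and a tool call to move; the robot and the scene stay as the last step left them, time stands still between calls to the robot, and variables do not carry over. Pictures are saved under pics/ and viewed, at most 13 in all, crops included, and the job is handed in when it is done.

Besides the shell and the picture viewer there is one more tool, called as name([rows], argument=value, ...), one row to a line, values as JSON. send_rows: Moves the arm, as the interface text tells. Its arguments: {"type":"object","properties":{"targets":{"type":"array"},"force":{"type":"number"}},"required":["targets"]}

```bash
mkdir -p pics
python3 - <<'E'
from plant import ctrl, optics
import cv2,numpy as np
s=ctrl.get_state(); print(s)
for n in("scene","top"):
    im=optics.snapshot(n); cv2.imwrite(f"pics/{n}0.png",cv2.resize(im[:,:,::-1],(800,600),interpolation=cv2.INTER_CUBIC))
    c=optics.calibration(n); print(n,c)
E
```

```text
{'time_s': 0.0, 'joint_pos': array([-1.17151753,  0.50830936, -0.23752731,  1.50114124,  0.12566565,
        1.14889895, -0.15478801]), 'qd': array([-0.00099038, -0.00115196,  0.00179254, -0.00107011, -0.00017641,
        0.00027566, -0.00056031]), 'joint_torque': array([ 5.81453332e-04, -6.20592713e+01, -2.18649320e+00, -2.49646622e+01,
        1.26796847e-02,  1.19190069e-02, -8.47516276e-06]), 'eef_pos': array([0.18089764, 0.59771696, 0.23044454]), 'tool_rot': array([ 1.46352597e-01,  9.89232092e-01, -8.76769014e-04, -1.27077595e-04]), 'contact_force': array([0.56950506, 0.07008841, 0.03053416]), 'torque': array([ 0.04030664, -0.0147158 , -0.0403973 ]), 'grip_force': 0.0, 'gripper_width': 0.9978839056704013}
scene {'mtx': array([[465.82685718,   0.        , 250.82242737],
       [  0.        , 465.82685718, 190.79498076],
       [  0.        ,   0.        ,   1.        ]]), 'R': array([[ 0.48093746, -0.87674342, -0.00448799],
       [-0.66365668, -0.36069417, -0.65533161],
       [ 0.57293889,  0.318152  , -0.75532796]]), 't': array([-0.20214074,  0.41970064,  1.08286567])}
top {'mtx': array([[445.95950336,   0.        , 255.42816093],
       [  0.        , 445.95950336, 191.81489057],
       [  0.        ,   0.        ,   1.        ]]), 'R': array([[ 0.07201603, -0.9974026 ,  0.0013192 ],
       [-0.97400466, -0.0706113 , -0.21524164],
       [ 0.21477573,  0.01421594, -0.97655993]]), 't': array([0.00537656, 0.53082295, 1.20174279])}
```

View pics/scene0.png

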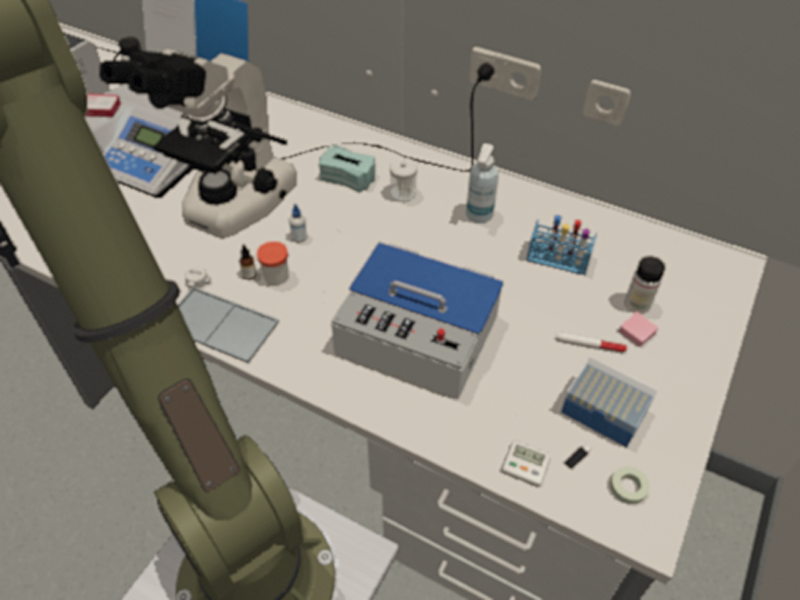

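View pics/top0.png

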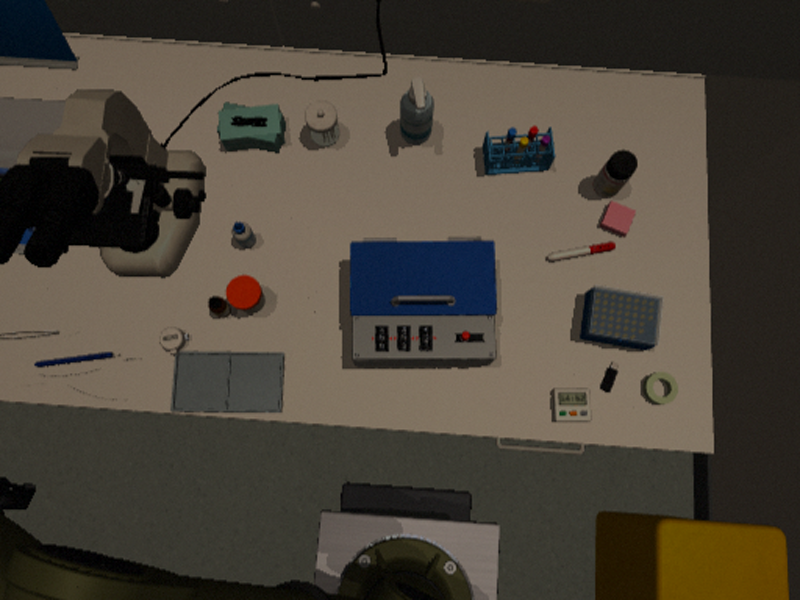

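The scene picture shows the closed box, with wheels near (367,313), (386,320) and (405,327), the knob at (440,333) and the handle at (418,294). In the top picture the wheels are at (381,338), (403,338) and (426,338), the knob at (464,335) and the handle at (423,300). The bystanders are well clear of the box.

```bash
cat > h.py <<'E'
from plant import ctrl, optics
import numpy as np, cv2
from scipy.optimize import least_squares
from scipy.spatial.transform import Rotation as Ro
PTS=dict(w1=(-68,72,114),w2=(-68,34,114),w3=(-68,-4,114),knob=(-68,-70,129),handle=(-5,0,134),
 fl=(-105,125,100),fr=(-105,-125,100))
def world(p,P):
    x,y,a=p; c,s=np.cos(a),np.sin(a); P=np.array(P,float)/1000
    return np.array([x+c*P[0]-s*P[1],y+s*P[0]+c*P[1],P[2]])
def proj(c,X):
    v=c["mtx"]@(c["R"]@X+c["t"]); return v[:2]/v[2]
def fit(obs):
    # obs: list of (calib, name or xyz, (u,v) native px)
    f=lambda p:np.concatenate([proj(c,world(p,PTS.get(n,n) if isinstance(n,str) else n))-np.array(uv) for c,n,uv in obs])
    r=least_squares(f,[0.55,0,0],loss='soft_l1'); return r.x,r.fun.reshape(-1,2)
def totool(X,s=None):
    "offset of world point X from the TCP, in tool axes, units of 50 mm"
    s=s or ctrl.get_state(); return Ro.from_quat(s["tool_rot"]).inv().apply(np.array(X)-s["eef_pos"])/0.05
E
python3 - <<'E'
from h import *
np.set_printoptions(precision=4,suppress=True)
T=optics.calibration("top");S=optics.calibration("scene");k=.64
obs=[(T,n,(u*k,v*k)) for n,u,v in [("w1",381,338),("w2",403.5,338),("w3",426,338),("knob",464,335),("handle",423,300)]]
obs+=[(S,n,(u*k,v*k)) for n,u,v in [("w1",367,313),("w2",386,320),("w3",405,327),("knob",440,332),("handle",418,294)]]
p,r=fit(obs);print(p);print(r)
for n in PTS: print(n,world(p,PTS[n]))
print(Ro.from_quat(ctrl.get_state()["tool_rot"]).as_matrix())
w=optics.calibration("wrist");s=ctrl.get_state();print("cam in tool",Ro.from_quat(s["tool_rot"]).inv().apply(-w["R"].T@w["t"]-s["eef_pos"]), w["R"]@Ro.from_quat(s["tool_rot"]).as_matrix(),w["mtx"][0,0])
E
```

```text
[0.5205 0.0015 0.0829]
[[ 0.4225  0.4069]
 [ 0.2939  0.2572]
 [ 0.1621  0.1076]
 [ 1.1495  0.8446]
 [ 0.4132 -0.2752]
 [-1.2553 -0.7201]
 [-0.7611 -0.8644]
 [-0.06   -0.9379]
 [ 0.647   0.1847]
 [-0.5556 -1.2471]]
w1 [0.4468 0.0676 0.114 ]
w2 [0.4499 0.0297 0.114 ]
w3 [ 0.4531 -0.0081  0.114 ]
knob [ 0.4586 -0.0739  0.129 ]
handle [0.5155 0.0011 0.134 ]
fl [0.4055 0.1174 0.1   ]
fr [ 0.4262 -0.1318  0.1   ]
[[-0.9571  0.2897 -0.0005]
 [ 0.2897  0.9571 -0.0016]
 [-0.     -0.0016 -1.    ]]
cam in tool [ 0.0783  0.0003 -0.1427] [[ 0.0002  1.     -0.0019]
 [-0.9518 -0.0004 -0.3068]
 [-0.3068  0.0019  0.9518]] 322.01554373972704
```

```bash
cat >> h.py <<'E'
P0=np.array([0.5205,0.0015,0.0829])
def plan(b,p=P0,s=None):
    "shift (50 mm) and turn (8 deg) in tool axes to the box point b (mm), tool x = box +y, tool y = box +x, z down"
    s=s or ctrl.get_state(); R=Ro.from_quat(s["tool_rot"]); a=p[2]; X=np.array([np.cos(a),np.sin(a),0]);Y=np.array([-X[1],X[0],0])
    D=Ro.from_matrix(np.c_[Y,X,[0,0,-1]]); t=totool(world(p,b),s); r=(R.inv()*D).as_rotvec(degrees=True)/8
    np.set_printoptions(precision=3,suppress=True); print("t",s["time_s"],"shift",t,"turn",r)
E
python3 -c "
from h import *
plan((-68,20,180))"
```

```text
t 0.1 shift [-8.542 -9.574  1.026] turn [-0.01   0.007  8.552]
```

send_rows([
  [-8.54, -9.57, 1.03, 0, 0, 8.55, 1],
  [-8.54, -9.57, 1.03, 0, 0, 8.55, 1],
  [-8.54, -9.57, 1.03, 0, 0, 8.55, 1],
  [-8.54, -9.57, 1.03, 0, 0, 8.55, 1],
  [-8.54, -9.57, 1.03, 0, 0, 8.55, 1],
  [-8.54, -9.57, 1.03, 0, 0, 8.55, 1],
  [-8.54, -9.57, 1.03, 0, 0, 8.55, 1],
  [-8.54, -9.57, 1.03, 0, 0, 8.55, 1],
])

```text
time_s: 0.9
eef_pos: [0.3493, 0.2346, 0.1992]
tool_rot: [0.679, 0.734, 0.0, -0.0]
contact_force: [1.5, 1.3, -0.5]
gripper_width: 0.001
grip_force: 0.0
```

```bash
python3 -c "
from h import *
plan((-68,20,180))"
```

```text
t 0.9 shift [-4.521  1.692  0.383] turn [ 0.001 -0.001 -0.04 ]
```

send_rows([
  [-4.4, 1.65, 0.37, 0, 0, 0, 1],
  [-4.4, 1.65, 0.37, 0, 0, 0, 1],
  [-4.4, 1.65, 0.37, 0, 0, 0, 1],
  [-4.4, 1.65, 0.37, 0, 0, 0, 1],
  [-4.4, 1.65, 0.37, 0, 0, 0, 1],
  [-4.4, 1.65, 0.37, 0, 0, 0, 1],
  [-4.4, 1.65, 0.37, 0, 0, 0, 1],
  [-4.4, 1.65, 0.37, 0, 0, 0, 1],
])

```text
time_s: 1.7
eef_pos: [0.4489, 0.0254, 0.1806]
tool_rot: [0.677, 0.736, -0.0, -0.0]
contact_force: [0.6, -1.0, -0.3]
gripper_width: 0.0
grip_force: 0.0
```

Run:
```python
from h import *
plan((-68,20,180)); s=ctrl.get_state(); print(s["joint_pos"],s["contact_force"])
w=optics.calibration("wrist"); im=optics.snapshot("wrist"); np.savez("w1.npz",im=im,**w)
for n in PTS: print(n,proj(w,world(P0,PTS[n])))
cv2.imwrite("pics/w1.png",cv2.resize(im[:,:,::-1],(800,600),interpolation=cv2.INTER_CUBIC))
```

```text
t 1.7 shift [-0.195  0.028  0.012] turn [-0.006 -0.004  0.013]
[-0.292  0.301  0.238  2.019 -0.096  0.832  0.085] [ 0.62  -1.019 -0.271]
w1 [251.907 148.567]
w2 [251.726 203.363]
w3 [251.563 252.721]
knob [251.346 341.917]
handle [346.725 262.062]
fl [194.728  62.945]
fr [209.159 367.905]
```

View pics/w1.png

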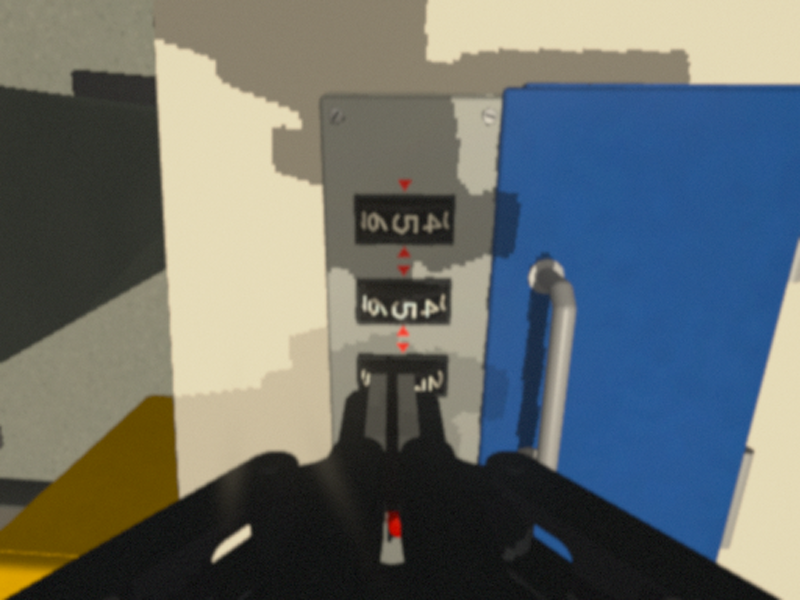

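Run:
```python
from h import *
d=np.load("w1.npz"); w={k:d[k] for k in("mtx","R","t")}; k=.64
obs=[(w,n,(u*k,v*k)) for n,u,v in [("w1",405,221),("w2",405,303),("fl",321,96),((-24,125,100),505,90)]]
p,r=fit(obs); np.set_printoptions(precision=4,suppress=True);print(p);print(r)
print("tcp",proj(w,ctrl.get_state()["eef_pos"])/k)
for n in PTS: print(n,proj(w,world(p,PTS[n]))/k)
im=d["im"][:,:,::-1][110:262,215:305]; im=cv2.resize(im,None,fx=5,fy=5,interpolation=cv2.INTER_CUBIC)
cv2.imwrite("pics/w1c.png",cv2.rotate(im,cv2.ROTATE_90_COUNTERCLOCKWISE))
```

```text
[0.526  0.0062 0.1007]
[[-0.1981  2.5028]
 [ 0.2359  5.2847]
 [-5.1931 -2.4461]
 [ 3.2546 -0.7885]]
tcp [389.5546 400.2038]
w1 [404.6905 224.9106]
w2 [405.3685 311.2573]
w3 [405.979  389.0022]
knob [407.8053 529.0473]
handle [556.6344 400.7256]
fl [312.8858  92.178 ]
fr [341.0923 571.5206]
```

View pics/w1c.png

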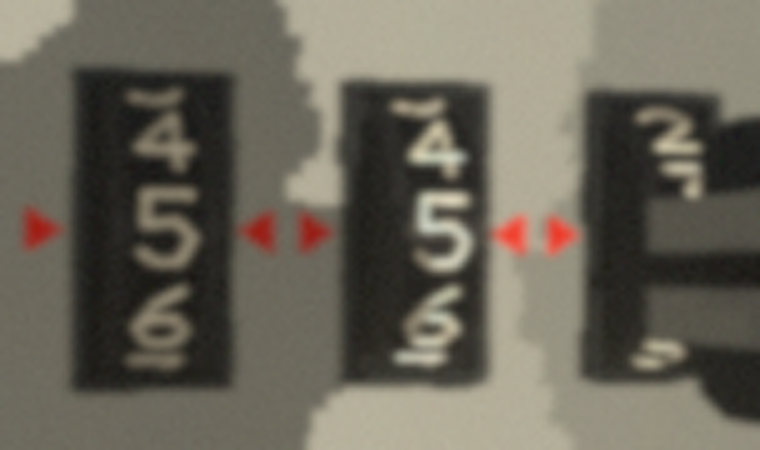

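Wheels 1 and 2 both show 5. Wheel 3 is partly hidden behind the fingers, with a 2 at its far side. I'll move right to uncover it.

send_rows([
  [-0.6, 0, -0.2, 0, 0, 0, 1],
  [-1.2, 0, -0.2, 0, 0, 0, 1],
  [-1.2, 0, -0.2, 0, 0, 0, 1],
  [-1.2, 0, -0.2, 0, 0, 0, 1],
  [-1.2, 0, -0.2, 0, 0, 0, 1],
])

```text
time_s: 2.25
eef_pos: [0.4542, -0.0339, 0.1907]
tool_rot: [0.676, 0.737, 0.0, -0.0]
contact_force: [-1.2, 0.3, -0.1]
gripper_width: -0.002
grip_force: 0.0
```

Run:
```python
from h import *
w=optics.calibration("wrist"); im=optics.snapshot("wrist"); np.savez("w2.npz",im=im,**w)
print(ctrl.get_state()["eef_pos"])
im=im[:,:,::-1][20:270,190:380]; im=cv2.resize(im,None,fx=3.15,fy=3.15,interpolation=cv2.INTER_CUBIC)
cv2.imwrite("pics/w2c.png",cv2.rotate(im,cv2.ROTATE_90_COUNTERCLOCKWISE)[:600])
```

```text
[ 0.45425997 -0.03395275  0.19066407]
```

View pics/w2c.png

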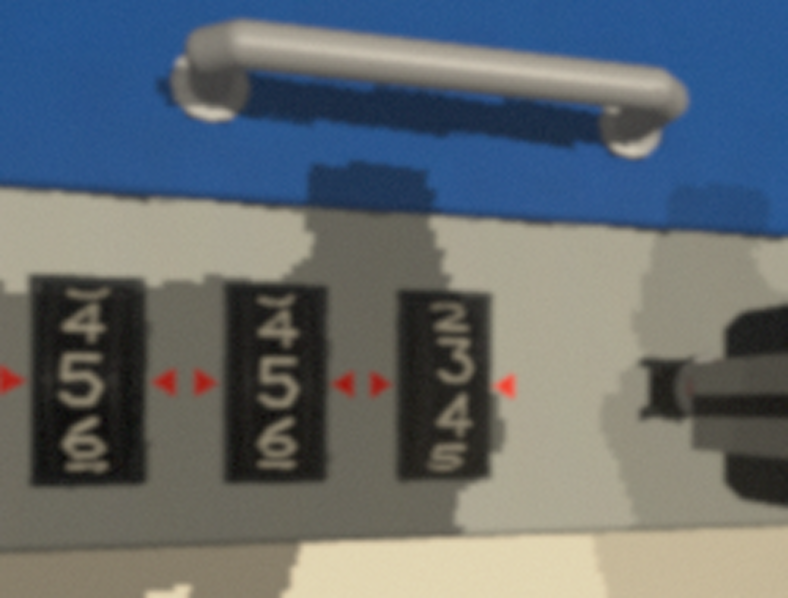

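Run:
```python
from h import *
np.set_printoptions(precision=4,suppress=True)
def cal(f): d=np.load(f); return {k:d[k] for k in("mtx","R","t")}
a=cal("w2.npz"); b=cal("w1.npz")
A=lambda u,v:(380-v/3.15,20+u/3.15); B=lambda u,v:(305-v/5,110+u/5)
o=[(a,"w1",A(82,380)),(a,"w2",A(279,382)),(a,"w3",A(452,386)),(a,(-68,72,100),A(88,381)),(a,(-68,34,100),A(275,383)),(a,(-68,-4,100),A(444,385)),(a,(-5,42,134),A(190,46)),(a,(-5,-42,134),A(687,94)),
(b,"w1",B(165,230)),(b,"w2",B(437,235)),(b,(-68,72,100),B(151,231)),(b,(-68,34,100),B(411,236))]
p,r=fit(o);print(p);print(r)
u=lambda q:(3.15*(q[1]-20),3.15*(380-q[0]))
for P in [(-105,125,100),(-105,-125,100),(-24,125,100),(-24,-125,100),(-68,-70,129)]: print(u(proj(a,world(p,P))))
```

```text
[0.5246 0.005  0.0768]
[[ -0.0205  -0.7786]
 [ -0.3843  -0.4089]
 [ -0.0098   1.0717]
 [ -0.2456   0.0953]
 [ -0.5226  -0.2179]
 [ -0.7105  -0.5826]
 [  0.0799  16.7283]
 [  0.6091 -10.8516]
 [  0.363    0.1734]
 [  0.4515   1.1184]
 [  0.051   -0.2188]
 [  0.2167   0.1351]]
(np.float64(-209.45959858858888), np.float64(566.7803122221554))
(np.float64(881.0668442854233), np.float64(530.8984056170054))
(np.float64(-205.16580132336847), np.float64(151.97719165501695))
(np.float64(883.430560299062), np.float64(231.38228615957527))
(np.float64(755.1681316436774), np.float64(389.2228125067909))
```

```bash
cat >> h.py <<'E'
P0=np.array([0.5246,0.0050,0.0768])
def plan2(b,p=P0,side=False):
    "as plan; side=False: tool x = box -x, tool y = box +y; side=True: tool x = box +y, tool y = box +x"
    s=ctrl.get_state(); R=Ro.from_quat(s["tool_rot"]); a=p[2]; X=np.array([np.cos(a),np.sin(a),0]);Y=np.array([-X[1],X[0],0])
    D=Ro.from_matrix(np.c_[Y,X,[0,0,-1]] if side else np.c_[-X,Y,[0,0,-1]]); np.set_printoptions(precision=3,suppress=True)
    e=s["eef_pos"]-[p[0],p[1],0]; print("t",s["time_s"],"box",1000*np.array([e@X,e@Y,e[2]]),"shift",totool(world(p,b),s),"turn",(R.inv()*D).as_rotvec(degrees=True)/8,"F",s["contact_force"])
E
python3 -c "
from h import *
plan2((-61,72,125))"
```

```text
t 2.3 box [-73.121 -33.441 190.664] shift [2.106 0.262 1.314] turn [  0.002  -0.005 -11.186] F [-0.037  0.697 -0.054]
```

send_rows([
  [0.5, 0.06, 0.3, 0, 0, -1.06, 1],
  [1.0, 0.13, 0.6, 0, 0, -2.12, 1],
  [1.5, 0.2, 0.9, 0, 0, -3.18, 1],
  [2.1, 0.26, 1.1, 0, 0, -4.24, 1],
  [2.1, 0.26, 1.1, 0, 0, -5.3, 1],
  [2.1, 0.26, 1.1, 0, 0, -6.36, 1],
  [2.1, 0.26, 1.1, 0, 0, -7.42, 1],
  [2.1, 0.26, 1.1, 0, 0, -8.48, 1],
])

```text
time_s: 3.1
eef_pos: [0.4583, 0.0715, 0.1357]
tool_rot: [0.147, 0.989, 0.0, -0.0]
contact_force: [0.4, -0.1, -1.3]
gripper_width: -0.003
grip_force: 0.0
```

send_rows([
  [0, 0, 0, 0, 0, -1.0, 1],
  [0, 0, 0, 0, 0, -2.0, 1],
  [0, 0, 0.1, 0, 0, -2.7, 1],
  [0, 0, 0.2, 0, 0, -2.7, 1],
  [0, 0, 0.2, 0, 0, -2.7, 1],
  [0, 0, 0.2, 0, 0, -2.7, 1],
])

```text
time_s: 3.7
eef_pos: [0.4584, 0.0705, 0.1257]
tool_rot: [-0.036, 0.999, -0.0, -0.0]
contact_force: [0.5, -0.8, 0.3]
gripper_width: 0.002
grip_force: 0.0
```

```bash
python3 -c "
from h import *
plan2((-61,72,118))"
```

```text
t 3.7 box [-60.942  70.393 125.65 ] shift [0.001 0.032 0.153] turn [-0.    -0.004 -0.035] F [ 0.499 -0.774  0.337]
```

send_rows([
  [0, 0.03, 0.1, 0, 0, 0, 1],
  [0, 0.03, 0.19, 0, 0, 0, 1],
  [0, 0.03, 0.21, 0, 0, 0, 1],
  [0, 0.03, 0.22, 0, 0, 0, 1],
  [0, 0.03, 0.23, 0, 0, 0, 1],
  [0, 0.03, 0.23, 0, 0, 0, 1],
])

```text
time_s: 4.3
eef_pos: [0.4586, 0.0716, 0.1143]
tool_rot: [-0.037, 0.999, -0.0, 0.0]
contact_force: [-0.4, 0.2, -1.2]
gripper_width: -0.0
grip_force: 0.0
```

send_rows([
  [0, 0, 0.02, 0, 0, 0, 1],
  [0, 0, 0.02, 0, 0, 0, 1],
])

```text
time_s: 4.5
eef_pos: [0.459, 0.0716, 0.1139]
tool_rot: [-0.037, 0.999, 0.0, 0.001]
contact_force: [-1.0, -0.3, 5.9]
gripper_width: 0.001
grip_force: 3.0
```

send_rows([
  [0, 0, 0.02, 0, 0, 0, 1],
  [0, 0, 0.02, 0, 0, 0, 1],
])

```text
time_s: 4.7
eef_pos: [0.46, 0.0717, 0.1136]
tool_rot: [-0.037, 0.999, 0.0, 0.002]
contact_force: [-1.4, -0.3, 12.5]
gripper_width: -0.001
grip_force: 6.0
```

send_rows([
  [0.05, 0, 0, 0, 0, 0, 1],
  [0.1, 0, 0, 0, 0, 0, 1],
  [0.15, 0, 0, 0, 0, 0, 1],
  [0.2, 0, 0, 0, 0, 0, 1],
  [0.25, 0, 0, 0, 0, 0, 1],
  [0.28, 0, 0, 0, 0, 0, 1],
  [0.28, 0, 0, 0, 0, 0, 1],
])

```text
time_s: 5.4
eef_pos: [0.4459, 0.0706, 0.1137]
tool_rot: [-0.037, 0.999, 0.0, 0.002]
contact_force: [-0.7, -0.4, 14.7]
gripper_width: 0.001
grip_force: 7.3
```

send_rows([
  [0, 0, -0.1, 0, 0, 0, 1],
  [-0.1, -0.4, -0.3, 0, 0, 0, 1],
  [-0.28, -0.76, -0.3, 0, 0, 0, 1],
  [-0.28, -0.76, -0.3, 0, 0, 0, 1],
])

```text
time_s: 5.8
eef_pos: [0.4626, 0.0314, 0.1276]
tool_rot: [-0.035, 0.999, -0.0, 0.001]
contact_force: [0.2, 0.6, -1.1]
gripper_width: 0.003
grip_force: 0.0
```

Run:
```python
from h import *
plan2((-78,34,116))
w=optics.calibration("wrist"); im=optics.snapshot("wrist"); np.savez("w3.npz",im=im,**w)
for n in("w1","w3"): print(proj(w,world(P0,PTS[n])))
q=[proj(w,world(P0,PTS[n])) for n in("w1","w3")]
c=np.mean(q,0).astype(int); d=im[max(0,c[1]-60):c[1]+60,max(0,c[0]-100):c[0]+100,::-1]
cv2.imwrite("pics/w3c.png",cv2.resize(d,None,fx=4,fy=4,interpolation=cv2.INTER_CUBIC))
```

```text
t 5.8 box [-59.77   31.054 127.606] shift [0.365 0.057 0.232] turn [-0.007  0.01  -0.05 ] F [ 0.234  0.612 -1.071]
[327.174 227.616]
[183.39  228.569]
```

View pics/w3c.png

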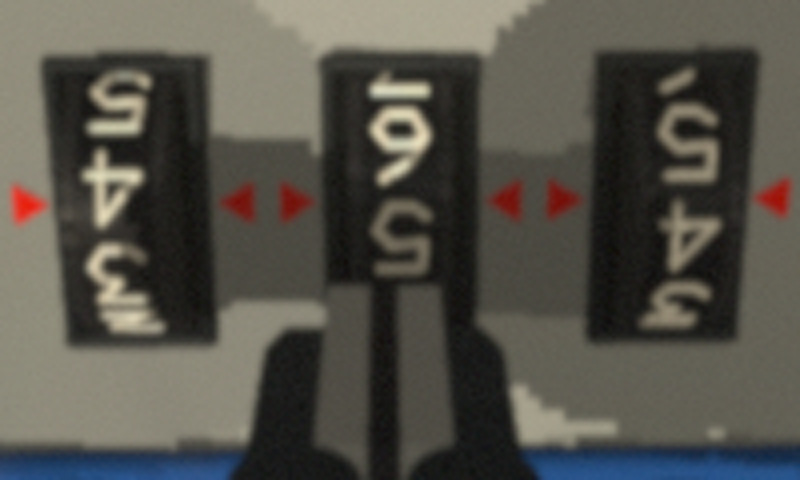

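Wheel 1 is now on 4, since its numeral sits at the projected top of the wheel (crop row 238). Wheel 2 is on 5 and wheel 3 stands between 3 and 4. Wheel 2 next, two clicks away from the robot.

send_rows([
  [0.31, 0.06, 0.1, 0, 0, 0, 1],
  [0.31, 0.06, 0.2, 0, 0, 0, 1],
  [0.31, 0.06, 0.25, 0, 0, 0, 1],
  [0.31, 0.06, 0.27, 0, 0, 0, 1],
  [0.31, 0.06, 0.29, 0, 0, 0, 1],
  [0.31, 0.06, 0.3, 0, 0, 0, 1],
  [0.31, 0.06, 0.3, 0, 0, 0, 1],
])

```text
time_s: 6.55
eef_pos: [0.4473, 0.0363, 0.1136]
tool_rot: [-0.037, 0.999, 0.0, 0.002]
contact_force: [-2.9, 0.2, 16.5]
gripper_width: 0.002
grip_force: 8.0
```

send_rows([
  [0, 0, -0.015, 0, 0, 0, 1],
  [-0.05, 0, -0.015, 0, 0, 0, 1],
  [-0.1, 0, -0.015, 0, 0, 0, 1],
  [-0.15, 0, -0.015, 0, 0, 0, 1],
  [-0.2, 0, -0.015, 0, 0, 0, 1],
  [-0.25, 0, -0.015, 0, 0, 0, 1],
  [-0.28, 0, -0.015, 0, 0, 0, 1],
  [-0.28, 0, -0.015, 0, 0, 0, 1],
])

```text
time_s: 7.35
eef_pos: [0.461, 0.0373, 0.1138]
tool_rot: [-0.037, 0.999, 0.0, 0.001]
contact_force: [-0.7, 0.1, 9.4]
gripper_width: -0.0
grip_force: 4.4
```

send_rows([
  [0, 0, -0.1, 0, 0, 0, 1],
  [0.1, 0, -0.2, 0, 0, 0, 1],
  [0.28, 0, -0.2, 0, 0, 0, 1],
  [0.28, 0, -0.1, 0, 0, 0, 1],
  [0.28, 0, -0.04, 0, 0, 0, 1],
  [0.28, 0, -0.02, 0, 0, 0, 1],
  [0.28, 0, 0, 0, 0, 0, 1],
  [0.28, 0, 0, 0, 0, 0, 1],
])

```text
time_s: 8.15
eef_pos: [0.4461, 0.0355, 0.1137]
tool_rot: [-0.037, 0.999, -0.0, 0.0]
contact_force: [-3.2, -0.6, 13.2]
gripper_width: -0.002
grip_force: 6.6
```

send_rows([
  [-0.05, 0, 0, 0, 0, 0, 1],
  [-0.1, 0, 0, 0, 0, 0, 1],
  [-0.15, 0, 0, 0, 0, 0, 1],
  [-0.2, 0, 0, 0, 0, 0, 1],
  [-0.25, 0, 0, 0, 0, 0, 1],
  [-0.28, 0, 0, 0, 0, 0, 1],
  [-0.28, 0, 0, 0, 0, 0, 1],
])

```text
time_s: 8.85
eef_pos: [0.4608, 0.0367, 0.1137]
tool_rot: [-0.037, 0.999, 0.0, 0.001]
contact_force: [-1.0, -0.8, 9.5]
gripper_width: 0.001
grip_force: 5.6
```

send_rows([
  [0, 0, -0.1, 0, 0, 0, 1],
  [0, -0.4, -0.3, 0, 0, 0, 1],
  [0, -0.76, -0.3, 0, 0, 0, 1],
  [0, -0.76, -0.3, 0, 0, 0, 1],
])

```text
time_s: 9.25
eef_pos: [0.4625, -0.0037, 0.128]
tool_rot: [-0.035, 0.999, -0.001, -0.0]
contact_force: [-0.1, 0.2, 0.7]
gripper_width: -0.001
grip_force: 0.0
```

Run:
```python
from h import *
plan2((-59,-4,116))
w=optics.calibration("wrist"); im=optics.snapshot("wrist")
q=[proj(w,world(P0,PTS[n])) for n in("w1","w3")]
c=np.mean(q,0).astype(int); r0,c0=max(0,c[1]-60),max(0,c[0]-100); d=im[r0:c[1]+60,c0:c[0]+100,::-1]
print([((proj(w,world(P0,PTS[n]))-[c0,r0])*4) for n in("w1","w2","w3")])
cv2.imwrite("pics/w4c.png",cv2.resize(d,None,fx=4,fy=4,interpolation=cv2.INTER_CUBIC))
```

```text
t 9.25 box [-62.536  -3.907 128.014] shift [-0.071 -0.001  0.24 ] turn [-0.008 -0.001 -0.049] F [-0.125  0.236  0.693]
[array([689.437, 238.48 ]), array([403.771, 240.328]), array([118.253, 242.174])]
```

View pics/w4c.png

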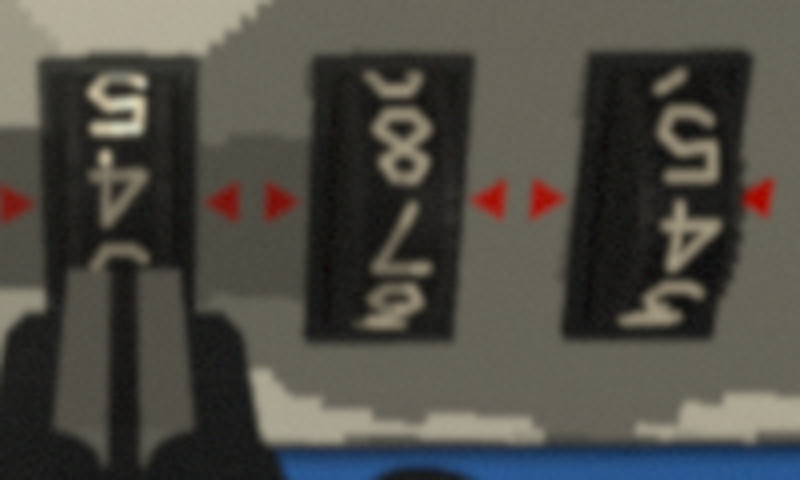

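send_rows([
  [0, 0, 0.1, 0, 0, 0, 1],
  [0, 0, 0.2, 0, 0, 0, 1],
  [0, 0, 0.25, 0, 0, 0, 1],
  [0, 0, 0.27, 0, 0, 0, 1],
  [0, 0, 0.29, 0, 0, 0, 1],
  [0, 0, 0.29, 0, 0, 0, 1],
])

```text
time_s: 9.9
eef_pos: [0.4631, -0.0007, 0.114]
tool_rot: [-0.037, 0.999, 0.0, 0.001]
contact_force: [0.5, 1.1, 2.9]
gripper_width: -0.002
grip_force: 1.9
```

send_rows([
  [0.05, 0, 0, 0, 0, 0, 1],
  [0.1, 0, 0, 0, 0, 0, 1],
  [0.15, 0, 0, 0, 0, 0, 1],
  [0.18, 0, 0, 0, 0, 0, 1],
  [0.18, 0, 0, 0, 0, 0, 1],
])

```text
time_s: 10.4
eef_pos: [0.454, -0.0016, 0.1139]
tool_rot: [-0.037, 0.999, 0.0, 0.001]
contact_force: [0.3, 2.3, 5.4]
gripper_width: 0.004
grip_force: 2.8
```

send_rows([
  [0, 0, -0.1, 0, 0, 0, 1],
  [-0.1, 0, -0.2, 0, 0, 0, 1],
  [-0.22, 0, -0.2, 0, 0, 0, 1],
  [-0.22, 0, -0.1, 0, 0, 0, 1],
  [-0.22, 0, -0.04, 0, 0, 0, 1],
  [-0.22, 0, -0.02, 0, 0, 0, 1],
  [-0.22, 0, 0, 0, 0, 0, 1],
  [-0.22, 0, 0, 0, 0, 0, 1],
])

```text
time_s: 11.2
eef_pos: [0.4643, -0.0012, 0.1138]
tool_rot: [-0.037, 0.999, -0.0, 0.0]
contact_force: [-2.2, -0.4, 8.1]
gripper_width: 0.005
grip_force: 3.6
```

send_rows([
  [0.05, 0, 0, 0, 0, 0, 1],
  [0.1, 0, 0, 0, 0, 0, 1],
  [0.15, 0, 0, 0, 0, 0, 1],
  [0.2, 0, 0, 0, 0, 0, 1],
  [0.25, 0, 0, 0, 0, 0, 1],
  [0.28, 0, 0, 0, 0, 0, 1],
  [0.28, 0, 0, 0, 0, 0, 1],
])

```text
time_s: 11.9
eef_pos: [0.4505, -0.0023, 0.1139]
tool_rot: [-0.037, 0.999, -0.0, 0.0]
contact_force: [0.8, 0.1, 7.4]
gripper_width: 0.001
grip_force: 3.4
```

send_rows([
  [0, 0, -0.1, 0, 0, 0, 1],
  [-0.1, -0.4, -0.3, 0, 0, 0, 1],
  [-0.1, -0.76, -0.4, 0, 0, 0, 1],
  [-0.1, -0.76, -0.4, 0, 0, 0, 1],
])

```text
time_s: 12.3
eef_pos: [0.4579, -0.042, 0.1338]
tool_rot: [-0.035, 0.999, -0.001, -0.0]
contact_force: [0.1, 0.1, -0.6]
gripper_width: -0.001
grip_force: 0.0
```

Run:
```python
from h import *
plan2((-68,-46,112))
w=optics.calibration("wrist"); im=optics.snapshot("wrist")
q=[proj(w,world(P0,PTS[n])) for n in("w1","w3")]
c=np.mean(q,0).astype(int); r0,c0=max(0,c[1]-60),max(0,c[0]-150); d=im[r0:c[1]+60,c0:c[0]+50,::-1]
print([((proj(w,world(P0,PTS[n]))-[c0,r0])*4) for n in("w1","w2","w3")])
cv2.imwrite("pics/w5c.png",cv2.resize(d,None,fx=4,fy=4,interpolation=cv2.INTER_CUBIC))
```

```text
t 12.3 box [-70.11  -41.77  133.833] shift [-0.043 -0.084  0.437] turn [-0.008 -0.004 -0.048] F [ 0.057  0.149 -0.629]
[array([876.99 , 241.062]), array([603.753, 242.812]), array([330.642, 244.561])]
```

View pics/w5c.png

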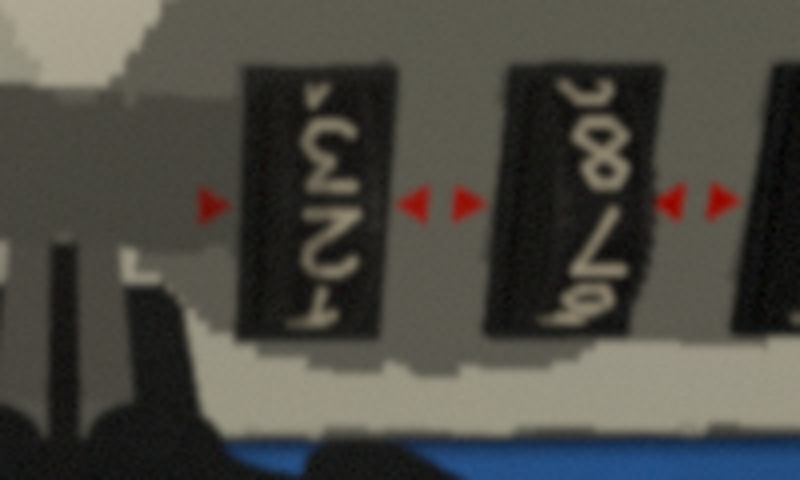

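Wheel 3 now shows 2 and wheel 2 shows 7. Now the bolt.

send_rows([
  [-0.04, -0.06, 0.2, 0, 0, 0, 1],
  [-0.04, -0.06, 0.4, 0, 0, 0, 1],
  [-0.04, -0.06, 0.44, 0, 0, 0, 1],
  [-0.04, -0.1, 0.44, 0, 0, 0, 1],
  [-0.04, -0.15, 0.44, 0, 0, 0, 1],
  [-0.04, -0.2, 0.44, 0, 0, 0, 1],
  [-0.04, -0.25, 0.44, 0, 0, 0, 1],
  [-0.04, -0.28, 0.44, 0, 0, 0, 1],
])

```text
time_s: 13.15
eef_pos: [0.4614, -0.0535, 0.1117]
tool_rot: [-0.037, 0.999, 0.0, 0.0]
contact_force: [-0.2, 2.2, 0.3]
gripper_width: 0.002
grip_force: 1.1
```

send_rows([
  [0, -0.03, 0, 0, 0, 0, 1],
  [0, -0.06, 0, 0, 0, 0, 1],
  [0, -0.09, 0, 0, 0, 0, 1],
  [0, -0.12, 0, 0, 0, 0, 1],
  [0, -0.12, 0, 0, 0, 0, 1],
])

```text
time_s: 13.65
eef_pos: [0.4618, -0.0598, 0.1116]
tool_rot: [-0.037, 0.999, -0.0, 0.0]
contact_force: [0.1, 1.3, 0.3]
gripper_width: -0.002
grip_force: 0.6
```

```bash
python3 -c "
from h import *
plan2((-68,-73,112))"
```

```text
t 13.65 box [-67.576 -59.831 111.596] shift [ 0.007 -0.263 -0.008] turn [-0.002  0.002 -0.027] F [0.132 1.267 0.319]
```

send_rows([
  [0, -0.03, 0, 0, 0, 0, 1],
  [0, -0.06, 0, 0, 0, 0, 1],
  [0, -0.09, 0, 0, 0, 0, 1],
  [0, -0.12, 0, 0, 0, 0, 1],
  [0, -0.15, 0, 0, 0, 0, 1],
  [0, -0.18, 0, 0, 0, 0, 1],
  [0, -0.21, 0, 0, 0, 0, 1],
  [0, -0.24, 0, 0, 0, 0, 1],
])

```text
time_s: 14.45
eef_pos: [0.4625, -0.0684, 0.1115]
tool_rot: [-0.038, 0.999, 0.002, -0.0]
contact_force: [0.3, 16.2, 3.9]
gripper_width: 0.001
grip_force: 8.1
```

send_rows([
  [0, -0.02, 0, 0, 0, 0, 1],
  [0, -0.04, 0, 0, 0, 0, 1],
  [0, -0.04, 0, 0, 0, 0, 1],
])

```text
time_s: 14.75
eef_pos: [0.4625, -0.0685, 0.1115]
tool_rot: [-0.039, 0.999, 0.003, -0.0]
contact_force: [-1.0, 18.5, 3.7]
gripper_width: -0.002
grip_force: 9.3
```

send_rows([
  [0, -0.03, 0, 0, 0, 0, 1],
  [0, -0.05, 0, 0, 0, 0, 1],
  [0, -0.05, 0, 0, 0, 0, 1],
])

```text
time_s: 15.05
eef_pos: [0.4625, -0.0688, 0.1115]
tool_rot: [-0.04, 0.999, 0.004, -0.001]
contact_force: [-2.1, 25.4, 5.9]
gripper_width: 0.001
grip_force: 12.8
```

send_rows([
  [0, 0.1, 0, 0, 0, 0, 1],
  [0, 0.25, 0, 0, 0, 0, 1],
  [0, 0.25, -0.6, 0, 0, 0, 1],
  [0, 0.25, -1.4, 0, 0, 0, 1],
  [0, 0.25, -1.7, 0, 0, 1, 0.8],
  [0, 0.25, -1.7, 0, 0, 2, 0.5],
  [0, 0.25, -1.7, 0, 0, 3, 0.5],
  [0, 0.25, -1.7, 0, 0, 4, 0.5],
])

```text
time_s: 15.85
eef_pos: [0.4615, -0.0645, 0.1966]
tool_rot: [0.244, 0.97, -0.001, -0.0]
contact_force: [0.1, 0.5, -0.8]
gripper_width: 0.504
grip_force: 0.0
```

send_rows([
  [0, 0, 0, 0, 0, 1, 0.5],
  [0, 0, 0, 0, 0, 2, 0.5],
  [0, 0, 0, 0, 0, 3, 0.5],
  [0, 0, 0, 0, 0, 4, 0.5],
  [0, 0, 0, 0, 0, 5, 0.5],
  [0, 0, 0, 0, 0, 6, 0.5],
  [0, 0, 0, 0, 0, 7, 0.5],
  [0, 0, 0, 0, 0, 7.2, 0.5],
])

```text
time_s: 16.65
eef_pos: [0.4615, -0.0642, 0.1964]
tool_rot: [0.68, 0.734, -0.001, -0.0]
contact_force: [-1.0, -0.2, -0.1]
gripper_width: 0.5
grip_force: 0.0
```

Run:
```python
from h import *
plan2((-5,0,160),side=True); print(ctrl.get_state()["gripper_width"])
T=optics.calibration("top"); im=optics.snapshot("top")
print(proj(T,world(P0,(-68,-70,129))),proj(T,world(P0,(-68,-88,129))))
h=cv2.cvtColor(im,cv2.COLOR_RGB2HSV); m=((h[...,0]<8)|(h[...,0]>172))&(h[...,1]>150)&(h[...,2]>60)
ys,xs=np.nonzero(m); k=(xs>270)&(xs<330)&(ys>195)&(ys<235); print(xs[k].mean(),ys[k].mean(),k.sum())
cv2.imwrite("pics/t2.png",cv2.resize(im[150:270,200:360,::-1],None,fx=5,fy=5,interpolation=cv2.INTER_CUBIC))
```

```text
t 16.65 box [-68.238 -64.175 196.364] shift [1.285 1.265 0.725] turn [-0.007  0.006 -0.004] F [-0.969 -0.158 -0.061]
0.5002272580115191
[296.703 213.787] [303.538 213.757]
278.0 216.0 1
```

View pics/t2.png

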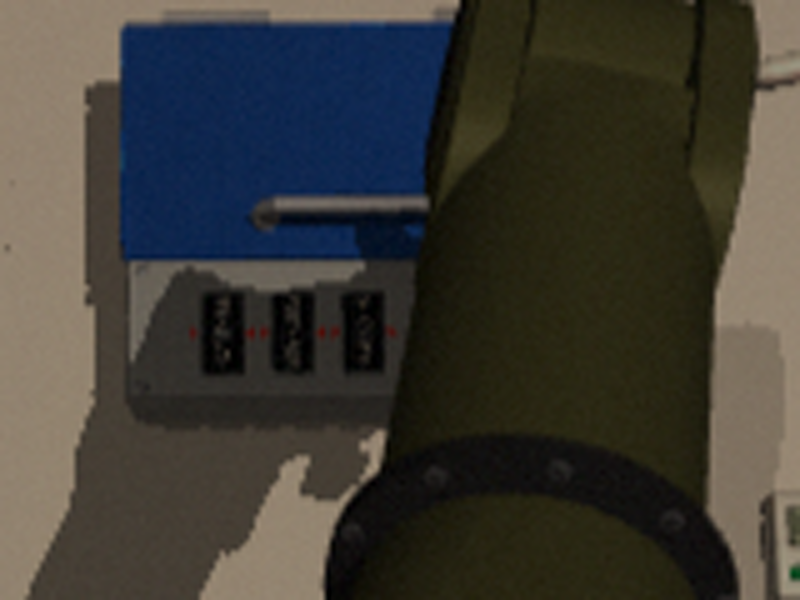

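The arm hides the knob in this view, but the 18 mm of travel and the firm stop both say the bolt is open. Going to the handle.

send_rows([
  [0.6, 0.6, 0, 0, 0, 0, 0.5],
  [1.29, 1.27, 0.2, 0, 0, 0, 0.5],
  [1.29, 1.27, 0.7, 0, 0, 0, 0.5],
  [1.29, 1.27, 0.7, 0, 0, 0, 0.5],
  [1.29, 1.27, 0.7, 0, 0, 0, 0.5],
])

```text
time_s: 17.2
eef_pos: [0.5192, 0.0047, 0.1614]
tool_rot: [0.678, 0.735, -0.001, -0.0]
contact_force: [-0.3, -1.5, 0.1]
gripper_width: 0.504
grip_force: 0.0
```

Run:
```python
from h import *
plan2((-5,0,117),side=True)
w=optics.calibration("wrist"); im=optics.snapshot("wrist")
print(proj(w,world(P0,PTS["handle"]))*1.5625,proj(w,world(P0,(-68,-88,129)))*1.5625)
cv2.imwrite("pics/w6.png",cv2.resize(im[:,:,::-1],(800,600)))
```

```text
t 17.2 box [ -5.401   0.151 161.404] shift [-0.002  0.01   0.888] turn [-0.016  0.006  0.03 ] F [-0.261 -1.464  0.09 ]
[390.956 364.486] [244.681 544.505]
```

View pics/w6.png

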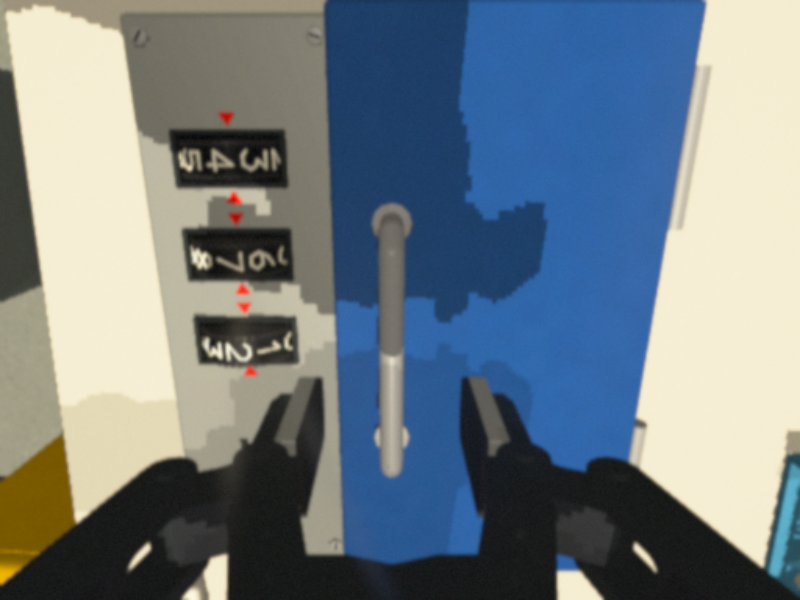

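The wheels read 4-7-2, and the bar (column 391) is centred between the fingers. Descend and pinch.

send_rows([
  [0, 0, 0.4, 0, 0, 0, 0.5],
  [0, 0, 0.8, 0, 0, 0, 0.5],
  [0, 0, 0.88, 0, 0, 0, 0.5],
  [0, 0, 0.88, 0, 0, 0, 0.8],
  [0, 0, 0.88, 0, 0, 0, 1],
  [0, 0, 0.88, 0, 0, 0, 1],
  [0, 0, 0.88, 0, 0, 0, 1],
  [0, 0, 0.88, 0, 0, 0, 1],
], force=30)

```text
time_s: 18.05
eef_pos: [0.519, 0.0053, 0.1187]
tool_rot: [0.678, 0.735, -0.001, -0.0]
contact_force: [-4.5, -1.1, 5.5]
gripper_width: 0.093
grip_force: 29.3
```

Run:
```python
from h import *
plan2((-5,0,117),side=True)
f0=np.arctan2(34,113); r=np.hypot(34,113)
for k in range(1,9):
  t=np.radians(9*k); print(9*k,"dy",round((r*np.cos(f0)-r*np.cos(f0+t))/50,3),"dz",round(-(r*np.sin(f0+t)-34)/50,3))
```

```text
t 18.05 box [ -5.585   0.723 118.657] shift [-0.014  0.012  0.033] turn [-0.01   0.002  0.022] F [-4.528 -1.124  5.547]
9 dy 0.134 dz -0.345
18 dy 0.321 dz -0.665
27 dy 0.555 dz -0.952
36 dy 0.831 dz -1.199
45 dy 1.143 dz -1.399
54 dy 1.482 dz -1.548
63 dy 1.84 dz -1.642
72 dy 2.208 dz -1.68
```

send_rows([
  [0.0, 0.03, -0.08, 0, 0, 0, 1],
  [0, 0.06, -0.17, 0, 0, 0, 1],
  [0, 0.1, -0.26, 0, 0, 0, 1],
  [0, 0.134, -0.345, 0, 0, 0, 1],
  [0, 0.134, -0.345, 0, 0, 0, 1],
])

```text
time_s: 18.55
eef_pos: [0.5251, 0.0058, 0.1353]
tool_rot: [0.678, 0.735, -0.001, -0.001]
contact_force: [-7.2, -1.1, 4.5]
gripper_width: 0.086
grip_force: 29.8
```

send_rows([
  [0, 0.09, -0.165, 0, 0, 0, 1],
  [0, 0.187, -0.32, 0, 0, 0, 1],
  [0, 0.3, -0.47, 0, 0, 0, 1],
  [0, 0.421, -0.607, 0, 0, 0, 1],
  [0, 0.555, -0.735, 0, 0, 0, 1],
  [0, 0.697, -0.854, 0, 0, 0, 1],
  [0, 0.85, -0.96, 0, 0, 0, 1],
  [0, 1.009, -1.054, 0, 0, 0, 1],
])

```text
time_s: 19.35
eef_pos: [0.5739, 0.0098, 0.1893]
tool_rot: [0.678, 0.735, -0.002, -0.002]
contact_force: [-15.2, -1.1, 16.1]
gripper_width: 0.094
grip_force: 30.8
```

send_rows([
  [0, 0.0, -0.03, 0, 0, 0, 1],
  [0, 0.17, -0.11, 0, 0, 0, 1],
  [0, 0.339, -0.18, 0, 0, 0, 1],
  [0, 0.51, -0.235, 0, 0, 0, 1],
  [0, 0.697, -0.275, 0, 0, 0, 1],
  [0, 0.697, -0.275, 0, 0, 0, 1],
])

```text
time_s: 19.95
eef_pos: [0.6132, 0.0129, 0.203]
tool_rot: [0.678, 0.735, 0.001, 0.001]
contact_force: [-1.2, -0.7, 6.0]
gripper_width: 0.09
grip_force: 30.3
```

send_rows([
  [0, 0.12, -0.02, 0, 0, 0, 1],
  [0, 0.24, -0.035, 0, 0, 0, 1],
  [0, 0.35, -0.04, 0, 0, 0, 1],
  [0, 0.35, -0.04, 0, 0, 0, 1],
])

```text
time_s: 20.35
eef_pos: [0.6304, 0.0143, 0.204]
tool_rot: [0.678, 0.735, 0.0, 0.001]
contact_force: [-3.1, -1.9, 5.0]
gripper_width: 0.089
grip_force: 30.5
```

send_rows([
  [0, 0, 0, 0, 0, 0, 0.82],
  [0, 0, 0, 0, 0, 0, 0.82],
  [0, 0, 0, 0, 0, 0, 0.82],
])

```text
time_s: 20.65
eef_pos: [0.6296, 0.0151, 0.2031]
tool_rot: [0.678, 0.735, 0.0, 0.0]
contact_force: [0.4, 0.2, -0.3]
gripper_width: 0.176
grip_force: 0.0
```

send_rows([
  [0, 0, -0.1, 0, 0, 0, 0.82],
  [0, 0, -0.25, 0, 0, 0, 0.82],
  [0, 0, -0.5, 0, 0, 0, 0.82],
  [0, -0.05, -0.9, 0, 0, 0, 0.82],
  [0, -0.2, -1.5, 0, 0, 0, 0.82],
  [0, -0.8, -2.0, 0, 0, 0, 0.82],
  [0, -1.6, -2.2, 0, 0, 0, 0.82],
  [0, -1.6, -2.2, 0, 0, 0, 0.82],
])

```text
time_s: 21.45
eef_pos: [0.5466, 0.0073, 0.317]
tool_rot: [0.679, 0.735, 0.001, 0.001]
contact_force: [0.2, -0.4, -0.0]
gripper_width: 0.182
grip_force: 0.0
```

Run:
```python
from h import *
s=ctrl.get_state(); print(s["contact_force"],s["gripper_width"],s["eef_pos"])
im=optics.snapshot("scene")
cv2.imwrite("pics/s2.png",cv2.resize(im[110:290,170:410,::-1],None,fx=3.3,fy=3.3,interpolation=cv2.INTER_CUBIC))
```

```text
[ 0.21298025 -0.42323339 -0.0149392 ] 0.18206551471584054 [0.54659033 0.00727758 0.31699403]
```

View pics/s2.png

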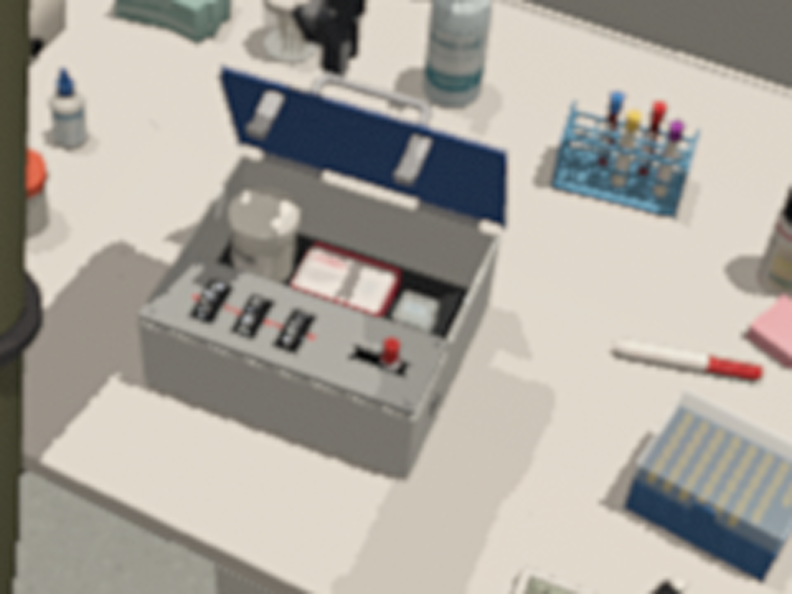

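The lid stands open by itself with the arm clear. The knob top is at about crop (391,342). I'll check that against its predicted open position.

Run:
```python
from h import *
S=optics.calibration("scene"); u=lambda P:(proj(S,world(P0,P))-[170,110])*3.3
for P in [(-68,-70,129),(-68,-88,129),(-68,-88,100),(-68,72,114),(-68,34,114),(-68,-4,114),(-105,-125,100),(-105,125,100)]: print(P,u(P))
```

```text
(-68, -70, 129) [368.03670846 333.83913687]
(-68, -88, 129) [389.05617353 341.0938235 ]
(-68, -88, 100) [387.06428596 363.25014651]
(-68, 72, 114) [208.54162439 290.30011425]
(-68, 34, 114) [250.0461021  304.71929877]
(-68, -4, 114) [292.23612135 319.37664916]
(-105, -125, 100) [413.64778993 412.62008607]
(-105, 125, 100) [132.51125023 312.22673825]
```

```bash
python3 -c "
from plant import ctrl
print(ctrl.sign_off())"
```

```text
the job is handed in; nothing more can be done
None
```

The job is handed in: the wheels show 4-7-2, the red bolt is fully right, and the lid stands open by itself at about 72°; I never moved the arm near the bottles, cup, timer or marker. The one slip was a 16.5 N press on wheel 2, just over the 15 N guide, which I eased off before rolling it.

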